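Wedge the sagging jig table level

TASK

The hinged aluminium table of the blue axle jig has sagged at its front. Take the orange wedge, lay it on the steel strip in front of the table, thin end first and square to the front edge, and push it straight in under the middle of the edge until the table has come up level against its stop and the wedge is tight: stop at a push of about 12 N, do not force it. Then let go, leaving the table held level by the wedge; do not lift or press the table with the gripper, and leave the other parts where they lie.

Things in the scene. Friction and masses are not known exactly. Their poses are not given: they have to be found in the camera images.
- jig: Blue steel axle jig, fixed to the bench. Origin on the bench right below the middle of the table's front edge; x axis from the front edge towards the hinge (away from the robot), the way the wedge is pushed; z up. Base 12 mm thick, 190 mm wide, x = -15 to +200 mm. Two dark stop posts, 57 mm high, beside the table at x = 35, y = +-84 mm; their claws overhang the table's top.
- jig_lane (a point): Point on top of the jig's front tongue (12 mm high, 70 mm wide), at jig x = -75 mm, axes as the jig's. Along the tongue, jig x = -140 to +30 mm, runs a bare steel packing strip 50 mm wide, on which the wedge slides. Its flat level top is 15.5 to 20.5 mm above the bench: it differs each time and is not measured, so find it by touch.
- table: Aluminium table 165 x 148 x 12 mm with two dark V-blocks, an axle and a small green bubble level, hinged at its far end. Origin on the hinge line, 155 mm behind the front edge, 36 mm above the bench; axes as the jig's when level. It turns up from hanging (0.032 rad) to level, where it meets a firm stop. 0.35 to 0.65 kg: 1.5 to 3 N lift the front edge.
- table_edge (a point): Middle of the lower front edge of the table: 25 mm above the bench while the table hangs, 30 mm when it is level.
- wedge_grip (a point): Centre of the handle block (34 long x 26 wide x 40 high mm) of the loose orange wedge, 20 mm above the wedge's flat underside. x axis points from handle to thin end, z up. Take it from above, across its 26 mm. While the wedge lifts the table the push is only 3 to 8 N; once the table is on its stop the resistance climbs steeply.
- wedge: The same wedge, 128 mm long, 26 mm wide, 0.15 kg. Origin at the middle of its underside, 47 mm ahead of the handle's centre; tip 64 mm ahead of the origin (111 mm ahead of wedge_grip), 3 mm thick; the top rises evenly, 1 in 6, to 18 mm at the handle's front face. Its faces are smooth (friction about 0.2) but it stays where it is pushed.
- spacer_stack: Bystander: small stack of black ring spacers, 34 mm across, 21 mm high; origin under its centre.
- bb_cup: Bystander: bearing cup, 40 mm across, 11 mm high; origin under its centre.
- caliper: Bystander: black brake caliper, 50 x 77 x 32 mm; origin under its centre.
- crank_arm: Bystander: black crank arm, 30 x 189 x 19 mm; origin under its centre.
Not all that is in view belongs to the job. Of the things like the wedge, leave any that is white; of the rest the smaller one is meant.

How it is judged:
On the way, in this order (a step that is already met when the one before it is completed fails the run):
1. The wedge lies flat on the strip, pointing under the edge, with the table still hanging (x of wedge_grip in the frame of jig between -0.18 and -0.08 m and y of wedge_grip in the frame of jig between -0.02 and 0.02 m and z of wedge_grip in the frame of jig below 0.0415 m and angle between wedge's own z axis and vertical below 0.08 rad and angle between table's own z axis and vertical above 0.02 rad), for 0.2 s.
2. The wedge has raised the table to level (angle between table's own z axis and vertical below 0.006 rad and contact force between wedge and table above 2 N), for 0.2 s.
At the end, for the whole second after the job is handed in: The table is level to 0.006 rad and rests on the wedge alone, which is tight (more than 6 N between wedge and table), flat on the strip (within 0.04 rad), within 20 mm of the middle, square to within 0.17 rad, at rest (angle between table's own z axis and vertical below 0.006 rad and contact force between wedge and table above 6 N and z of wedge_grip in the frame of jig below 0.0415 m and angle between wedge's own z axis and vertical below 0.04 rad and x of wedge_grip in the frame of jig above -0.085 m and y of wedge_grip in the frame of jig between -0.02 and 0.02 m and angle between the x axis of wedge and the x axis of jig, either way round below 0.17 rad and linear speed of wedge below 0.01 m/s); the robot touches nothing.
It fails at once if The wedge is forced: more than 22 N between wedge and table (contact force between wedge and table above 22 N).
It fails at once if The robot itself touches the table with more than 2 N (contact force between any of the fingers, the arm and table above 2 N).
It fails at once if A bystander is moved by more than 20 mm (distance of any of spacer_stack, bb_cup, caliper, crank_arm from where it was at the start of the episode above 0.02 m).
It also fails if it takes over 67 s, if anything falls off the work surface, if the arm or the gripper's body presses on something with over 40 N, if the wrist force passes 120 N, or if a joint passes its speed limit or range.

ROBOT

A 6-joint arm with a two-finger parallel gripper is mounted at the origin on a cart in front of the work surface, level with it; the furniture and walls round the work are solid. World frame = base frame: x ahead of the robot, y to its left, z up, the work surface at z = 0. Lengths are in m, angles in rad, forces in N, time in s.
With the tool pointing down it reaches from about 0.35 to 1 m from the base axis. Payload 7.1 kg.
Tool frame: the origin (TCP) lies midway between the tips of the shut fingers; the grasp point (between the pads) lies 19 mm behind it (r.grip_depth is the distance from the TCP to the grasp point, in m); z points along the fingers, y is the line along which they close (so a half turn about z gives the same grasp; the last joint's range is limited). The gripper opens to 85 mm and grips with 20 to 120 N. Pads are 22 mm wide; open, the fingers measure 114 mm over their backs; the gripper's body (76 mm by 85 mm) begins 54 mm behind the grasp point. The pads swing forward as they close: fully open they stand 13 mm farther back than shut.
Start: joints at [-1.146, 0.423, 1.63, -0, 1.089, -0.019], TCP at [0.268, -0.564, 0.231] pointing down, gripper open.
Joint ranges: [-3, 3], [-0.9, 2.11], [0.09, 2.58], [-1.31, 4.45], [0.11, 2.69], [-2.54, 2.54]. Speed limits (rad/s): [2.39, 2.39, 3.01, 3.14, 3.14, 3.14].

INTERFACE

Orientations are given as a unit quaternion [x, y, z, w].
In Python, from workcell import r gives the robot as it stands.
- The arm moves only by the tool step_arm, never from a script. Its argument "series" is one flat list of numbers, 6 for each row, row after row: the shift along the tool's x, y, z in units of 3 cm (1.0 is 3 cm), then the turn, a rotation vector about the tool's x, y, z in units of 0.15 rad (1.0 is 0.15 rad). A call has 1 to 20 rows; each row shifts and turns the commanded pose from where the row before left it, along the tool's axes as they then stand; what a row does not reach is not made up. A row lasts 1/8 s, in which the tool goes at most 62.5 mm and 10.7 degrees, less where a joint would pass 70% of its speed; a pose out of reach is approached as far as the arm can. A call with a number of a shift or a turn outside -1 to 1 is refused whole. A call with a gripper value outside its range is refused whole. "fingers" is the closure, from -1 (fully open) to 1 (shut), set as the call begins (left out, the last holds). The fingers move at their own pace and stop on an object; the grip force is fixed at half the most. Time passes only in rows, so rows that do not move let the fingers close. It gives the time, the measured TCP pose, the force, the opening and the grip force at its end, in the units of the state.
- r.state(): the state, without advancing time (a new reading comes with each control period).
- r.get_image(name): name is "side" or "top"; returns (picture, depth): 400x640x3 uint8, red, green, blue; 400x640 float32, m along the optical axis (not along the pixel's ray), 0 where there is no reading.
- r.camera_params(name): a dict with "fx", "fy", "cx", "cy" (pixels), "eye" and "rotation" of the camera in the world. Camera axes: x right, y down, z forward; pixel columns grow to the right and rows downward; lengths in m; the calibration is good to about 2 mm. A picture is of the moment at which its call begins. camera_params takes no time and is no camera call.
- r.sign_off(): hands the job in; it is judged then, once.
The state is a dict: "time_s": time; "joint_pos": joint angles; "qvel": joint speeds; "tau": joint torques, N m; "eef_pos": TCP position; "orientation": TCP orientation; "force": force on the tool from outside, world axes, zero at the start; "ft_torque": the same for the moment, N m; "grip_width": opening from 0.0 (shut) to 1.0 (fully open); "grasp_force": force on a finger pad.
Only numpy, scipy, OpenCV 4.12 (cv2) and the standard library are available. Lean on these libraries where they do the work, as an engineer would, in place of code of your own. Each camera call takes 0.05 s, during which the arm holds its last target. There are 200 camera calls.

## Working session

There is one attempt and no reset: what is moved stays moved. The work goes in short steps, Python scripts to look and compute and a tool call to move; the robot and the scene stay as the last step left them, time stands still between calls to the robot, and variables do not carry over. Pictures are saved under pics/ and viewed, at most 10 in all, crops included, and the job is handed in when it is done.

Besides the shell and the picture viewer there is one more tool, called after "Request:" as a command line: name --argument value ..., lists and objects as JSON in quotes. step_arm: Moves the arm, as the interface text tells. Its arguments: {"type":"object","properties":{"series":{"type":"array"},"fingers":{"type":"number"}},"required":["series"]}

```bash
mkdir -p pics; ls
python3 - <<'E'
from workcell import r
import cv2,numpy as np
for n in("top","side"):
    p,d=r.get_image(n); cv2.imwrite(f"pics/{n}0.png",p[:,:,::-1]); np.save(f"{n}0.npy",d); print(n,r.camera_params(n))
s=r.state(); print(s)
E
```

```text
pics
top {'fx': 488.12500441615015, 'fy': 488.12500441615015, 'cx': 309.48979288117084, 'cy': 200.45637232081748, 'eye': array([ 0.29766624, -0.06857095,  1.52373361]), 'rotation': array([-0.69727332,  0.71024355, -0.06504691,  0.07164432])}
side {'fx': 365.1095315022394, 'fy': 365.1095315022394, 'cx': 319.32998974483195, 'cy': 196.90390676577428, 'eye': array([0.3778786 , 0.85388862, 0.52006631]), 'rotation': array([-0.07641255,  0.84583541, -0.5250144 ,  0.05552887])}
{'time_s': 0.1, 'joint_pos': array([-1.14597588e+00,  4.23806262e-01,  1.63064801e+00,  2.65405865e-05,
        1.08860458e+00, -1.89808478e-02]), 'qvel': array([ 0.00145277, -0.00125949, -0.00204171,  0.00101849,  0.00042489,
       -0.00042793]), 'tau': array([ 1.18480384e-04, -5.58425367e+01, -2.82444531e+01,  3.02258741e-06,
        3.00004882e-03, -3.90324956e-06]), 'eef_pos': array([ 0.26818593, -0.56396091,  0.23058378]), 'orientation': array([ 9.75482004e-01,  2.20077992e-01, -1.36229368e-04, -7.20423326e-04]), 'force': array([-1.24198104, -0.17620413,  0.12531133]), 'ft_torque': array([-0.01290941, -0.01710897, -0.03798794]), 'grasp_force': 0.0, 'grip_width': 0.9944036543756306}
```

View pics/top0.png

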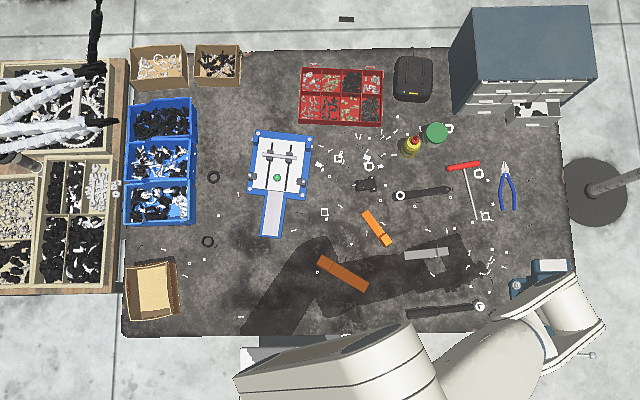

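View pics/side0.png

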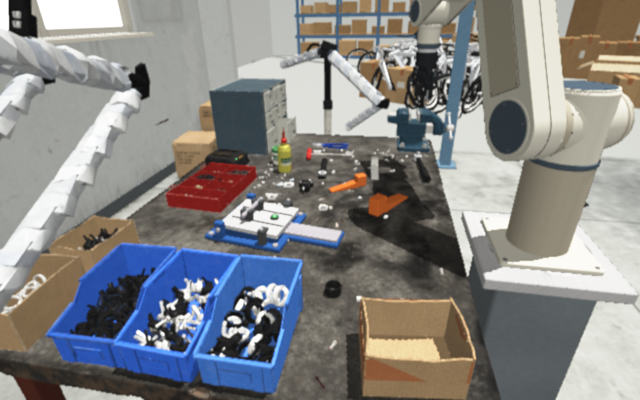

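The top view shows three wedge-like things: orange A at about (377,228), a larger orange B at about (343,274), and a white/grey C at about (427,254). C is ruled out because it is white, and A looks smaller than B. I'll measure both, plus the jig (tongue near (271,217)), and enlarge a crop.

```bash
cat > h.py <<'E'
import cv2,numpy as np
from scipy.spatial.transform import Rotation as R
from workcell import r
def cam(n):
    c=r.camera_params(n); q=np.array(c["rotation"]); M=R.from_quat(q).as_matrix(); return c,M
def plane(n,uv,z):
    c,M=cam(n); uv=np.atleast_2d(np.array(uv,float))
    d=np.c_[(uv[:,0]-c["cx"])/c["fx"],(uv[:,1]-c["cy"])/c["fy"],np.ones(len(uv))]@M.T
    e=np.array(c["eye"]); return e+d*((z-e[2])/d[:,2])[:,None]
def cloud(n,D):
    c,M=cam(n); v,u=np.mgrid[:D.shape[0],:D.shape[1]]
    P=np.stack([(u-c["cx"])/c["fx"]*D,(v-c["cy"])/c["fy"]*D,D],-1)
    return P@M.T+c["eye"]
def orange(img):
    h=cv2.cvtColor(img,cv2.COLOR_BGR2HSV); return cv2.inRange(h,(5,150,80),(18,255,255))
def blobs(m,a=60):
    n,l,s,c=cv2.connectedComponentsWithStats(m); return [(l==i) for i in range(1,n) if s[i,4]>a]
E
python3 - <<'E'
from h import *
np.set_printoptions(precision=4,suppress=True)
img=cv2.imread("pics/top0.png"); D=np.load("top0.npy"); P=cloud("top",D)
print("bench z",np.median(P[230:260,330:350,2]),P[300,220])
for b in blobs(orange(img)):
    v,u=np.nonzero(b)
    if v.min()<100: continue
    p=P[b]; 
    print("blob",u.mean(),v.mean(),b.sum(),"z pct",np.percentile(p[:,2],[5,50,95]))
    for z in (0.0,): print(cv2.minAreaRect(plane("top",np.c_[u,v],.015)[:,:2].astype(np.float32)))
    hi=p[p[:,2]>.028]; lo=p[(p[:,2]<.024)]
    print(" high",hi.mean(0),len(hi)," low",lo.mean(0))
h=cv2.cvtColor(img,cv2.COLOR_BGR2HSV)
m=cv2.inRange(h,(100,120,80),(125,255,255)); m[:, :240]=0;m[:,330:]=0;m[:110]=0;m[260:]=0
v,u=np.nonzero(m); q=plane("top",np.c_[u,v],.012)
print("jig blue",cv2.minAreaRect(q[:,:2].astype(np.float32)))
c=cv2.resize(img[120:300,235:475],None,fx=3.3,fy=3.3,interpolation=cv2.INTER_CUBIC); cv2.imwrite("pics/crop.png",c)
E
```

```text
bench z 0.0007311135543026648 [ 0.291   0.2232 -0.0025]
blob 375.9549295774648 227.71830985915494 355 z pct [0.0021 0.0144 0.0428]
((0.5040244460105896, -0.26357200741767883), (0.12626072764396667, 0.031752809882164), 33.33911895751953)
 high [ 0.4626 -0.2836  0.0584] 81  low [ 0.5149 -0.2542  0.0114]
blob 341.9644513137558 273.08500772797527 647 z pct [0.0045 0.0186 0.0571]
((0.365312784910202, -0.15290573239326477), (0.16952472925186157, 0.036802083253860474), 57.98347473144531)
 high [ 0.3927 -0.1014  0.0821] 194  low [ 0.3499 -0.177   0.0134]
jig blue ((0.6511867642402649, 0.04776012897491455), (0.19303208589553833, 0.3440583348274231), 81.91012573242188)
```

View pics/crop.png

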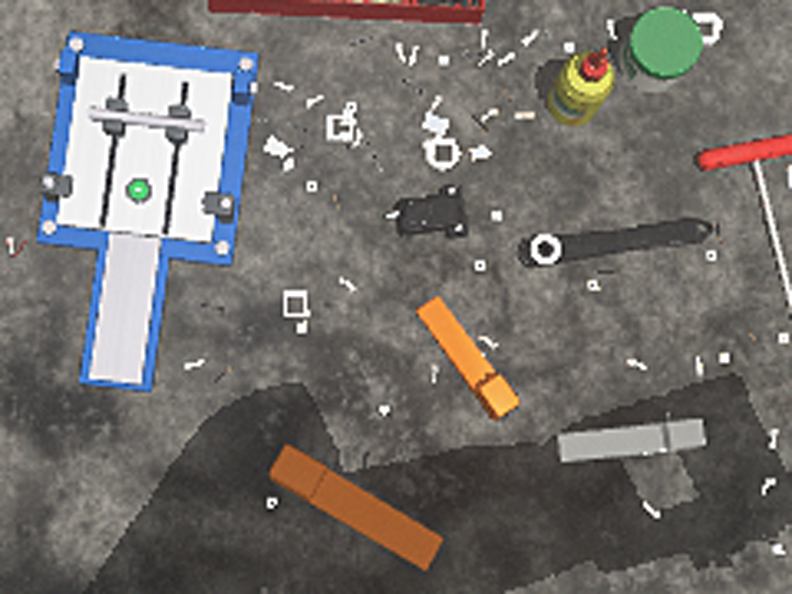

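The crop confirms the choice. A (upper middle, handle at crop (497,395), tip at (430,305)) is orange and about 126 mm long, which fits 128 mm. B is about 170 mm long, and C at crop (630,440) is the white one. So A is the wedge. Next I'll refine its pose and the jig's.

Run:
```python
from h import *
np.set_printoptions(precision=4,suppress=True)
img=cv2.imread("pics/top0.png"); D=np.load("top0.npy"); P=cloud("top",D)
b=[b for b in blobs(orange(img)) if b[228,377]][0]
p=P[b]; z=p[:,2]
t=p[(z>.036)&(z<.046)]; print("handle top",len(t),t.mean(0),cv2.minAreaRect(t[:,:2].astype(np.float32)))
l=p[(z>.002)&(z<.02)]; print("blade",len(l),cv2.minAreaRect(l[:,:2].astype(np.float32)))
ax=np.linalg.svd(l[:,:2]-l[:,:2].mean(0))[2][0]; ax*=np.sign(ax[0]); print("blade axis yaw",np.arctan2(ax[1],ax[0]),l.mean(0))
s=(p[:,:2]-t[:,:2].mean(0))@ax; n=(p[:,:2]-t[:,:2].mean(0))@[-ax[1],ax[0]]
for a in np.arange(-.03,.13,.01):
    k=(s>=a)&(s<a+.01)
    if k.sum(): print("%.2f n=%d lat %.4f..%.4f z %.4f"%(a,k.sum(),n[k].min(),n[k].max(),np.median(z[k])))
# jig
h=cv2.cvtColor(img,cv2.COLOR_BGR2HSV)
m=cv2.inRange(h,(100,120,80),(125,255,255)); m[:, :240]=0;m[:,330:]=0;m[:110]=0;m[260:]=0
v,u=np.nonzero(m); q=plane("top",np.c_[u,v],.012)[:,:2]
(c,(w,hh),a)=cv2.minAreaRect(q.astype(np.float32)); yaw=np.radians(a-90); X=np.array([np.cos(yaw),np.sin(yaw)]);Y=np.array([-X[1],X[0]])
O=np.array(c)-.03*X; print("jig yaw",yaw,"O",O)
loc=np.c_[(q-O)@X,(q-O)@Y]; k=(loc[:,0]<-.025)&(loc[:,0]>-.13)
L=loc[k]; 
for sg in(1,-1):
    e=[(x,(sg*L[(abs(L[:,0]-x)<.004)&(L[:,1]*sg>0),1]).max()*sg) for x in np.arange(-.125,-.03,.008)]
    print("tongue edge",np.polyfit(*zip(*e),1))
k=loc[:,0]>-.02; print("base lat",loc[k,1].min(),loc[k,1].max(), loc[:,0].min(),loc[:,0].max())
# strip height by depth
sp=plane("top",[[271,217]],.018); A=P[205:225,268:274].reshape(-1,3); print("strip depth z",np.median(A[:,2]))
s=r.state(); print(R.from_quat(s["orientation"]).as_matrix())
```

```text
handle top 64 [ 0.4649 -0.2865  0.0404] ((0.4631807208061218, -0.2873269021511078), (0.03233461081981659, 0.025663038715720177), 29.291051864624023)
blade 235 ((0.5047885775566101, -0.2615341544151306), (0.124178946018219, 0.02748255431652069), 32.7636833190918)
blade axis yaw 0.5106081370719219 [ 0.5156 -0.2538  0.0114]
-0.02 n=18 lat -0.0125..0.0120 z 0.0396
-0.01 n=30 lat -0.0127..0.0124 z 0.0412
0.00 n=29 lat -0.0217..0.0130 z 0.0396
0.01 n=30 lat -0.0127..0.0137 z 0.0234
0.02 n=29 lat -0.0153..0.0137 z 0.0176
0.03 n=29 lat -0.0110..0.0150 z 0.0159
0.04 n=27 lat -0.0114..0.0157 z 0.0142
0.05 n=27 lat -0.0096..0.0164 z 0.0125
0.06 n=28 lat -0.0102..0.0160 z 0.0108
0.07 n=28 lat -0.0114..0.0170 z 0.0090
0.08 n=25 lat -0.0078..0.0169 z 0.0083
0.09 n=28 lat -0.0088..0.0175 z 0.0049
0.10 n=25 lat -0.0074..0.0182 z 0.0044
0.11 n=1 lat -0.0031..-0.0031 z -0.0017
jig yaw -0.14119494204160304 O [0.6215 0.052 ]
tongue edge [0.0013 0.0319]
tongue edge [ 0.0081 -0.0347]
base lat -0.09651604045046591 0.0965160048664869 -0.14202918895484715 0.2020291410567918
strip depth z 0.018973925820324866
[[ 0.9031  0.4294 -0.0006]
 [ 0.4294 -0.9031  0.0013]
 [ 0.0001 -0.0015 -1.    ]]
```

Request:
step_arm --series '[0.95,-0.39,0,0,0,-0.81,0.95,-0.39,0,0,0,0,0.95,-0.39,0,0,0,0,0.95,-0.39,0,0,0,0,0.95,-0.39,0,0,0,0,0.95,-0.39,0,0,0,0,0.95,-0.39,0,0,0,0,0.95,-0.39,0,0,0,0,0.95,-0.39,0,0,0,0,0.95,-0.39,0,0,0,0,0.9,-0.4,0,0,0,0,0,0,1,0,0,0,0,0,1,0,0,0,0,0,1,0,0,0,0,0,1,0,0,0,0,0,0,0,0,0,0,0,0,0,0,0]' --fingers -1

```text
time_s: 2.22
eef_pos: [0.466, -0.291, 0.112]
orientation: [0.96, 0.279, 0.0, 0.0]
force: [0.4, -0.5, 0.0]
grip_width: 1.0
grasp_force: 0.0
```

Request:
step_arm --series '[0.03,-0.14,0,0,0,0,0,0,1,0,0,0,0,0,1,0,0,0,0,0,0.8,0,0,0,0,0,0.6,0,0,0,0,0,0,0,0,0,0,0,0,0,0,0]'

```text
time_s: 3.1
eef_pos: [0.4648, -0.287, 0.0102]
orientation: [0.96, 0.279, 0.0, 0.001]
force: [-0.1, 0.5, -0.0]
grip_width: 0.999
grasp_force: 0.0
```

Request:
step_arm --series '[0,0,0,0,0,0,0,0,0,0,0,0,0,0,0,0,0,0,0,0,0,0,0,0,0,0,0,0,0,0,0,0,0,0,0,0]' --fingers 1

```text
time_s: 3.85
eef_pos: [0.4645, -0.287, 0.0098]
orientation: [0.96, 0.279, 0.0, 0.0]
force: [-1.6, -0.2, 5.5]
grip_width: 0.297
grasp_force: 59.2
```

Request:
step_arm --series '[0,0,-0.5,0,0,0,0,0,-1,0,0,0,0,0,-1,0,0,0,0,0,-1,0,0,0,0,0,0,0,0,0,0,0,0,0,0,0]'

```text
time_s: 4.6
eef_pos: [0.4637, -0.2864, 0.1141]
orientation: [0.96, 0.279, -0.0, -0.0]
force: [0.7, 0.9, -2.0]
grip_width: 0.294
grasp_force: 58.7
```

Run:
```python
from h import *
np.set_printoptions(precision=4,suppress=True)
s=r.state();print(s["time_s"],s["eef_pos"],s["force"],s["ft_torque"],s["grip_width"])
for n in("top","side"):
    p,d=r.get_image(n); cv2.imwrite(f"pics/{n}1.png",p[:,:,::-1]); np.save(f"{n}1.npy",d)
a=cv2.imread("pics/top1.png")[170:290,300:460];b=cv2.imread("pics/side1.png")[110:230,280:440]
cv2.imwrite("pics/c1.png",cv2.resize(np.hstack([a,b]),None,fx=2.5,fy=2.5,interpolation=cv2.INTER_CUBIC))
```

```text
4.6 [ 0.4637 -0.2864  0.1141] [ 0.6792  0.9264 -2.0188] [-0.0034  0.0234 -0.0099] 0.2941040837960727
```

View pics/c1.png

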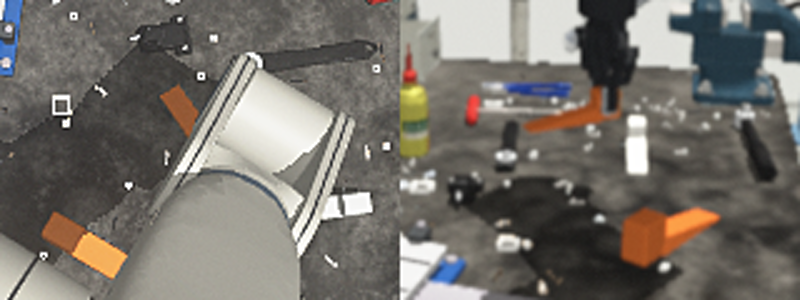

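The wedge is held in the fingers, blade forward and about level: top crop blade at (180,105), side crop at (570,115). Next I'll check its yaw and pitch in the hand from depth.

Run:
```python
from h import *
np.set_printoptions(precision=4,suppress=True)
s=r.state(); t=s["eef_pos"]; yaw=.5656; X=np.array([np.cos(yaw),np.sin(yaw)]);Y=np.array([-X[1],X[0]])
for n in("top","side"):
    img=cv2.imread(f"pics/{n}1.png");P=cloud(n,np.load(f"{n}1.npy"))[orange(img)>0]
    d=P[:,:2]-t[:2]; a=d@X;l=d@Y; k=(abs(l)<.03)&(a>-.03)&(a<.13)&(P[:,2]>.08)
    print(n,k.sum())
    for x in np.arange(-.02,.13,.015):
        j=k&(abs(a-x)<.0075)
        if j.sum()>2: print("%.3f n%d lat %.4f..%.4f z %.4f..%.4f med %.4f"%(x,j.sum(),l[j].min(),l[j].max(),P[j,2].min(),P[j,2].max(),np.median(P[j,2])))
    print(a[k].max())
```

```text
top 141
0.055 n10 lat 0.0044..0.0137 z 0.1135..0.1195 med 0.1163
0.070 n41 lat -0.0104..0.0140 z 0.1094..0.1216 med 0.1155
0.085 n43 lat -0.0117..0.0132 z 0.1054..0.1170 med 0.1120
0.100 n41 lat -0.0115..0.0118 z 0.1024..0.1142 med 0.1082
0.115 n6 lat -0.0128..0.0111 z 0.1057..0.1106 med 0.1074
0.1097152926635213
side 191
0.010 n44 lat -0.0088..0.0155 z 0.1059..0.1462 med 0.1301
0.025 n27 lat -0.0037..0.0148 z 0.1071..0.1255 med 0.1191
0.040 n30 lat -0.0028..0.0168 z 0.1065..0.1226 med 0.1167
0.055 n24 lat -0.0038..0.0160 z 0.1054..0.1197 med 0.1150
0.070 n23 lat -0.0097..0.0146 z 0.1077..0.1170 med 0.1145
0.085 n22 lat -0.0087..0.0167 z 0.1057..0.1153 med 0.1122
0.100 n19 lat -0.0081..0.0137 z 0.1057..0.1125 med 0.1094
0.1074223269304528
```

Request:
step_arm --series '[0.69,-0.97,0,0,0,0,0.69,-0.97,0,0,0,0,0.69,-0.97,0,0,0,0,0.69,-0.97,0,0,0,0,0.69,-0.97,0,0,0,0,0.69,-0.97,0,0,0,0,0.69,-0.97,0,0,0,0,0.69,-0.97,0,0,0,0,0.69,-0.97,0,0,0,0,0.69,-0.97,0,0,0,0,0,0,0,0,0,0.94,0,0,0,0,0,0.94,0,0,0,0,0,0.94,0,0,0,0,0,0.94,0,0,0,0,0,0.94,0,0,0,0,0,0,0,0,0,0,0,0]'

```text
time_s: 6.82
eef_pos: [0.4827, 0.0699, 0.1138]
orientation: [0.998, -0.068, -0.001, 0.0]
force: [-0.9, 0.1, -1.3]
grip_width: 0.295
grasp_force: 58.9
```

Run:
```python
from h import *
np.set_printoptions(precision=4,suppress=True)
s=r.state();p=s["eef_pos"];M=R.from_quat(s["orientation"]).as_matrix();yaw=np.arctan2(M[1,0],M[0,0])
print(s["time_s"],p,yaw,"tilt",M[:,2],s["force"],s["ft_torque"])
j=-.139;X=np.array([np.cos(j),np.sin(j)]);Y=np.array([-X[1],X[0]]);O=np.array([.6215,.052])-.001*Y
d=p[:2]-O;print("jig xy",d@X,d@Y)
```

```text
6.825 [0.4827 0.0699 0.1138] -0.1369822792458477 tilt [-0.0012 -0.0001 -1.    ] [-0.9267  0.0724 -1.3387] [ 0.0177 -0.0607 -0.046 ]
jig xy -0.1399328758708001 -0.0005167854515321905
```

Request:
step_arm --series '[0,0,1,0,0,0,0,0,1,0,0,0,0,0,0.6,0,0,0,0,0,0,0,0,0,0,0,0,0,0,0]'

```text
time_s: 7.45
eef_pos: [0.4835, 0.07, 0.0368]
orientation: [0.998, -0.069, 0.0, -0.0]
force: [0.0, -0.7, -1.9]
grip_width: 0.293
grasp_force: 59.0
```

Request:
step_arm --series '[0,0,0.08,0,0,0,0,0,0,0,0,0]'

```text
time_s: 7.7
eef_pos: [0.4834, 0.07, 0.0344]
orientation: [0.998, -0.07, 0.0, -0.0]
force: [-0.6, 0.1, -2.1]
grip_width: 0.294
grasp_force: 59.0
```

Request:
step_arm --series '[0,0,0.06,0,0,0,0,0,0,0,0,0]'

```text
time_s: 7.95
eef_pos: [0.4831, 0.0699, 0.0321]
orientation: [0.998, -0.07, 0.0, -0.0]
force: [0.1, 0.3, -1.4]
grip_width: 0.299
grasp_force: 59.0
```

Request:
step_arm --series '[0,0,0.05,0,0,0,0,0,0,0,0,0]'

```text
time_s: 8.2
eef_pos: [0.483, 0.0699, 0.0305]
orientation: [0.998, -0.07, -0.0, 0.0]
force: [-0.4, 0.6, -1.1]
grip_width: 0.299
grasp_force: 59.0
```

Request:
step_arm --series '[0,0,0.04,0,0,0,0,0,0,0,0,0]'

```text
time_s: 8.45
eef_pos: [0.483, 0.0699, 0.0293]
orientation: [0.998, -0.07, -0.0, 0.0]
force: [0.2, 0.7, -1.5]
grip_width: 0.299
grasp_force: 59.0
```

Request:
step_arm --series '[0,0,0.04,0,0,0,0,0,0,0,0,0]'

```text
time_s: 8.7
eef_pos: [0.4831, 0.0699, 0.0282]
orientation: [0.998, -0.07, -0.0, 0.0]
force: [-0.3, -0.7, -1.9]
grip_width: 0.294
grasp_force: 59.0
```

Request:
step_arm --series '[0,0,0.03,0,0,0,0,0,0,0,0,0]'

```text
time_s: 8.95
eef_pos: [0.4831, 0.0699, 0.028]
orientation: [0.998, -0.07, 0.0, -0.0]
force: [-3.4, 0.4, 8.9]
grip_width: 0.294
grasp_force: 60.4
```

Request:
step_arm --series '[0,0,0.03,0,0,0,0,0,0,0,0,0]'

```text
time_s: 9.2
eef_pos: [0.4831, 0.0699, 0.0279]
orientation: [0.998, -0.07, 0.0, -0.0]
force: [-5.7, -0.8, 21.7]
grip_width: 0.293
grasp_force: 62.1
```

Request:
step_arm --series '[0,0,-0.05,0,0,0,0,0,0,0,0,0,0,0,0,0,0,0]'

```text
time_s: 9.57
eef_pos: [0.4832, 0.07, 0.028]
orientation: [0.998, -0.07, 0.0, -0.0]
force: [-1.0, 0.5, 4.7]
grip_width: 0.295
grasp_force: 59.6
```

Run:
```python
from h import *
np.set_printoptions(precision=4,suppress=True)
s=r.state();print(s["eef_pos"],s["force"],s["ft_torque"])
for n in("top","side"):
    p,d=r.get_image(n); cv2.imwrite(f"pics/{n}2.png",p[:,:,::-1])
a=cv2.imread("pics/top2.png")[120:260,220:380];b=cv2.imread("pics/side2.png")[150:290,220:380]
cv2.imwrite("pics/c2.png",cv2.resize(np.hstack([a,b]),None,fx=2.5,fy=2.5,interpolation=cv2.INTER_CUBIC))
```

```text
[0.4832 0.07   0.028 ] [-1.0495  0.5344  4.6948] [-0.0205  0.1242 -0.0434]
```

View pics/c2.png

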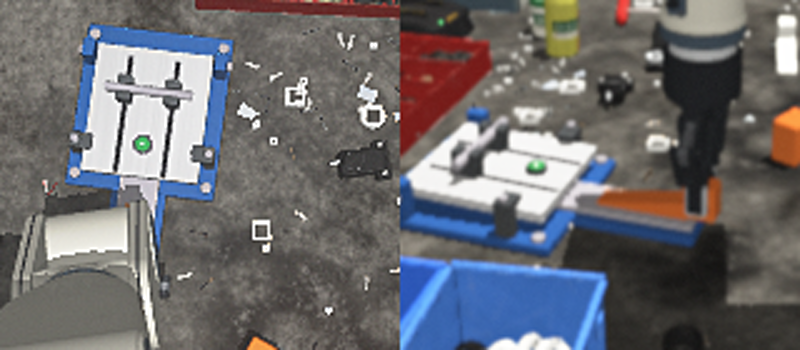

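The wedge lies on the strip: side crop (640,205), tip at (575,197), just short of the table edge. Strip top is about 18.5 mm, so I expect the edge to be touched at grip x of about -90 mm and to be level at about -60 mm. I'm easing the down force and advancing.

Request:
step_arm --series '[0,0,-0.01,0,0,0,0.3,0,0,0,0,0,0.4,0,0,0,0,0,0.4,0,0,0,0,0,0.2,0,0,0,0,0,0,0,0,0,0,0,0,0,0,0,0,0]'

```text
time_s: 10.55
eef_pos: [0.5213, 0.0645, 0.0281]
orientation: [0.998, -0.07, -0.0, 0.0]
force: [0.0, 0.7, -1.5]
grip_width: 0.297
grasp_force: 59.1
```

Request:
step_arm --series '[0.1,0,0,0,0,0,0.1,0,0,0,0,0,0.1,0,0,0,0,0,0,0,0,0,0,0]'

```text
time_s: 11.05
eef_pos: [0.5309, 0.0632, 0.0282]
orientation: [0.998, -0.07, 0.0, -0.0]
force: [0.2, -0.8, -1.8]
grip_width: 0.294
grasp_force: 59.0
```

Request:
step_arm --series '[0.1,0,0,0,0,0,0.1,0,0,0,0,0,0,0,0,0,0,0]'

```text
time_s: 11.42
eef_pos: [0.5369, 0.0624, 0.0282]
orientation: [0.998, -0.07, 0.0, -0.0]
force: [-0.7, -0.5, -1.8]
grip_width: 0.292
grasp_force: 59.0
```

Request:
step_arm --series '[0.1,0,0,0,0,0,0.1,0,0,0,0,0,0,0,0,0,0,0]'

```text
time_s: 11.8
eef_pos: [0.5425, 0.0615, 0.0281]
orientation: [0.998, -0.07, -0.0, 0.0]
force: [-0.8, -0.3, -1.4]
grip_width: 0.291
grasp_force: 59.0
```

Request:
step_arm --series '[0.1,0,0,0,0,0,0.1,0,0,0,0,0,0,0,0,0,0,0]'

```text
time_s: 12.18
eef_pos: [0.5489, 0.0607, 0.0282]
orientation: [0.998, -0.07, 0.0, -0.0]
force: [0.4, -0.7, -3.0]
grip_width: 0.293
grasp_force: 58.8
```

Request:
step_arm --series '[0.1,0,0,0,0,0,0,0,0,0,0,0]'

```text
time_s: 12.42
eef_pos: [0.5518, 0.0603, 0.0282]
orientation: [0.998, -0.07, 0.0, -0.0]
force: [-1.5, 0.7, -3.0]
grip_width: 0.295
grasp_force: 58.8
```

Run:
```python
from h import *
p,d=r.get_image("side"); cv2.imwrite("pics/side3.png",p[:,:,::-1])
cv2.imwrite("pics/c3.png",cv2.resize(p[190:260,200:360,::-1],None,fx=5,fy=5,interpolation=cv2.INTER_CUBIC))
P=cloud("side",d);o=P[orange(np.ascontiguousarray(p[:,:,::-1]))>0]
j=-.139;X=np.array([np.cos(j),np.sin(j)]);Y=np.array([-X[1],X[0]]);O=np.array([.6215,.052])
def loc(P): return np.c_[(P[:,:2]-O)@X,(P[:,:2]-O)@Y,P[:,2]]
o=loc(o);k=(abs(o[:,1])<.03)&(o[:,0]>-.2)&(o[:,0]<.05);print("wedge x",np.percentile(o[k,0],[0,2,50,98,100]))
a=loc(P.reshape(-1,3))
for x in(.02,.06,.1,.14):
  q=a[(abs(a[:,0]-x)<.008)&(a[:,1]>.03)&(a[:,1]<.06)&(a[:,2]<.06)];print(x,len(q),np.median(q[:,2]))
```

```text
wedge x [-0.09102109 -0.09050541 -0.04370254 -0.00012444  0.00337453]
0.02 58 0.040398357387701006
0.06 32 0.04147340910003133
0.1 83 0.04265425429220093
0.14 55 0.04287173581951775
```

View pics/c3.png

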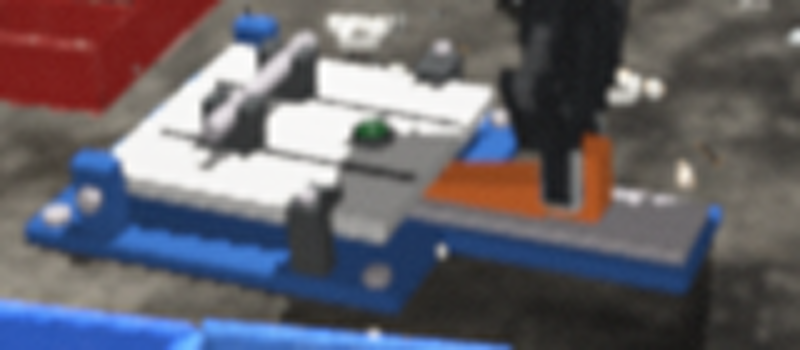

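The wedge is under the middle of the edge and the table is rising: crop blade at (470,185), handle at (595,180), edge at (440,190). Fz shows the gripper carrying a little of the load, so I'll lower it slightly to sit the wedge on the strip.

Request:
step_arm --series '[0,0,0.01,0,0,0,0.08,0,0,0,0,0,0,0,0,0,0,0]'

```text
time_s: 12.85
eef_pos: [0.554, 0.06, 0.0281]
orientation: [0.998, -0.07, 0.0, -0.0]
force: [-1.7, -1.0, 0.6]
grip_width: 0.293
grasp_force: 59.3
```

Request:
step_arm --series '[0.06,0,0,0,0,0,0,0,0,0,0,0]'

```text
time_s: 13.1
eef_pos: [0.5557, 0.0597, 0.028]
orientation: [0.998, -0.07, 0.0, -0.0]
force: [-2.8, 0.0, 2.7]
grip_width: 0.295
grasp_force: 59.4
```

Request:
step_arm --series '[0.06,0,0,0,0,0,0,0,0,0,0,0]'

```text
time_s: 13.35
eef_pos: [0.5576, 0.0595, 0.028]
orientation: [0.998, -0.07, 0.0, -0.0]
force: [-3.3, 0.1, 3.4]
grip_width: 0.298
grasp_force: 59.5
```

Request:
step_arm --series '[0.03,0,0,0,0,0,0,0,0,0,0,0]'

```text
time_s: 13.6
eef_pos: [0.5582, 0.0594, 0.028]
orientation: [0.998, -0.07, -0.0, -0.0]
force: [-4.6, 1.4, 4.8]
grip_width: 0.299
grasp_force: 59.7
```

Request:
step_arm --series '[0.03,0,0,0,0,0,0,0,0,0,0,0]'

```text
time_s: 13.85
eef_pos: [0.5591, 0.0592, 0.028]
orientation: [0.998, -0.07, -0.0, 0.0]
force: [-3.8, 1.8, 5.7]
grip_width: 0.292
grasp_force: 59.8
```

Request:
step_arm --series '[0.03,0,0,0,0,0,0,0,0,0,0,0]'

```text
time_s: 14.1
eef_pos: [0.56, 0.0591, 0.028]
orientation: [0.998, -0.07, -0.0, 0.0]
force: [-4.9, 0.4, 5.7]
grip_width: 0.29
grasp_force: 59.8
```

Request:
step_arm --series '[0.03,0,-0.01,0,0,0,0,0,0,0,0,0]'

```text
time_s: 14.35
eef_pos: [0.5611, 0.0589, 0.028]
orientation: [0.998, -0.07, 0.0, 0.0]
force: [-2.2, -0.5, 0.3]
grip_width: 0.293
grasp_force: 59.2
```

Request:
step_arm --series '[0.03,0,0,0,0,0,0,0,0,0,0,0]'

```text
time_s: 14.6
eef_pos: [0.5619, 0.0588, 0.0281]
orientation: [0.998, -0.07, 0.0, 0.0]
force: [-1.8, 0.4, -1.5]
grip_width: 0.295
grasp_force: 59.1
```

Request:
step_arm --series '[0.03,0,0,0,0,0,0,0,0,0,0,0]'

```text
time_s: 14.85
eef_pos: [0.5628, 0.0587, 0.0281]
orientation: [0.998, -0.07, 0.0, -0.0]
force: [-1.7, 0.4, -2.6]
grip_width: 0.294
grasp_force: 59.1
```

Request:
step_arm --series '[0.03,0,0.01,0,0,0,0,0,0,0,0,0]'

```text
time_s: 15.1
eef_pos: [0.5637, 0.0586, 0.028]
orientation: [0.998, -0.07, 0.0, -0.0]
force: [-2.5, 0.5, 1.9]
grip_width: 0.298
grasp_force: 59.3
```

Request:
step_arm --series '[0.03,0,0,0,0,0,0,0,0,0,0,0]'

```text
time_s: 15.35
eef_pos: [0.5646, 0.0585, 0.028]
orientation: [0.998, -0.07, 0.0, -0.0]
force: [-2.1, 0.2, 1.9]
grip_width: 0.291
grasp_force: 59.4
```

Request:
step_arm --series '[0.03,0,0,0,0,0,0,0,0,0,0,0]'

```text
time_s: 15.6
eef_pos: [0.5655, 0.0584, 0.028]
orientation: [0.998, -0.07, 0.0, -0.0]
force: [-3.9, 0.7, 3.6]
grip_width: 0.292
grasp_force: 59.6
```

Request:
step_arm --series '[0.03,0,0,0,0,0,0,0,0,0,0,0]'

```text
time_s: 15.85
eef_pos: [0.5664, 0.0582, 0.028]
orientation: [0.998, -0.07, 0.0, -0.0]
force: [-3.3, 0.8, 5.3]
grip_width: 0.302
grasp_force: 59.7
```

```bash
cat > lv.py <<'E'
from h import *
p,d=r.get_image("side");P=cloud("side",d).reshape(-1,3)
j=-.139;X=np.array([np.cos(j),np.sin(j)]);Y=np.array([-X[1],X[0]]);O=np.array([.6215,.052])
a=np.c_[(P[:,:2]-O)@X,(P[:,:2]-O)@Y,P[:,2]]
k=(a[:,0]>.008)&(a[:,0]<.145)&(abs(a[:,1])<.07)&(a[:,2]>.036)&(a[:,2]<.046)
q=a[k]
for _ in range(3):
    c=np.linalg.lstsq(np.c_[q[:,:2],np.ones(len(q))],q[:,2],rcond=None)[0]; e=q[:,2]-np.c_[q[:,:2],np.ones(len(q))]@c; q=q[abs(e)<2*e.std()]
s=r.state();print("pitch %.4f roll %.4f z@edge %.4f z@hinge %.4f"%(c[0],c[1],c[2],c[2]+.155*c[0]),s["force"],"grip x %.4f"%((s["eef_pos"][:2]-O)@X))
E
python3 lv.py; python3 - <<'E'
E
```

```text
pitch 0.0045 roll -0.0037 z@edge 0.0430 z@hinge 0.0437 [-3.52002929 -0.3533488   6.03152194] grip x -0.0554
```

Request:
step_arm --series '[0.03,0,-0.005,0,0,0,0,0,0,0,0,0]'

```text
time_s: 16.15
eef_pos: [0.5673, 0.0581, 0.028]
orientation: [0.998, -0.07, 0.0, -0.0]
force: [-2.8, 0.2, 2.9]
grip_width: 0.294
grasp_force: 59.6
```

Request:
step_arm --series '[0.02,0,0,0,0,0,0,0,0,0,0,0]'

```text
time_s: 16.4
eef_pos: [0.5678, 0.058, 0.028]
orientation: [0.998, -0.07, 0.0, 0.0]
force: [-3.9, 0.5, 3.2]
grip_width: 0.295
grasp_force: 59.6
```

Request:
step_arm --series '[0.02,0,0,0,0,0,0,0,0,0,0,0]'

```text
time_s: 16.65
eef_pos: [0.5684, 0.0579, 0.028]
orientation: [0.998, -0.07, 0.0, 0.0]
force: [-3.1, -0.1, 2.7]
grip_width: 0.297
grasp_force: 59.6
```

Request:
step_arm --series '[0.02,0,0,0,0,0,0,0,0,0,0,0]'

```text
time_s: 16.9
eef_pos: [0.569, 0.0579, 0.028]
orientation: [0.998, -0.07, 0.0, 0.0]
force: [-2.8, 0.7, 2.1]
grip_width: 0.294
grasp_force: 59.6
```

Request:
step_arm --series '[0.02,0,0,0,0,0,0,0,0,0,0,0]'

```text
time_s: 17.15
eef_pos: [0.5696, 0.0578, 0.0281]
orientation: [0.998, -0.07, 0.0, -0.0]
force: [-3.0, 0.4, 2.5]
grip_width: 0.298
grasp_force: 59.5
```

Request:
step_arm --series '[0.02,0,0,0,0,0,0,0,0,0,0,0]'

```text
time_s: 17.4
eef_pos: [0.57, 0.0577, 0.028]
orientation: [0.998, -0.07, -0.0, 0.0]
force: [-4.3, -0.2, 2.7]
grip_width: 0.297
grasp_force: 59.6
```

Request:
step_arm --series '[0.02,0,0,0,0,0,0,0,0,0,0,0]'

```text
time_s: 17.65
eef_pos: [0.5701, 0.0577, 0.028]
orientation: [0.998, -0.07, -0.001, 0.0]
force: [-5.9, 0.5, 5.3]
grip_width: 0.295
grasp_force: 59.8
```

Request:
step_arm --series '[0.02,0,0,0,0,0,0,0,0,0,0,0]'

```text
time_s: 17.9
eef_pos: [0.5703, 0.0576, 0.028]
orientation: [0.998, -0.07, -0.001, 0.0]
force: [-7.5, 1.7, 6.7]
grip_width: 0.295
grasp_force: 59.9
```

```bash
python3 lv.py; python3 lv.py
```

```text
pitch 0.0007 roll -0.0015 z@edge 0.0437 z@hinge 0.0438 [-7.09939724  1.02754301  6.04175505] grip x -0.0515
pitch 0.0000 roll -0.0029 z@edge 0.0437 z@hinge 0.0437 [-7.29058713  1.587405    6.8639886 ] grip x -0.0515
```

Request:
step_arm --series '[0.02,0,0,0,0,0,0,0,0,0,0,0]'

```text
time_s: 18.25
eef_pos: [0.5704, 0.0576, 0.028]
orientation: [0.998, -0.07, -0.001, 0.0]
force: [-8.5, 1.7, 7.6]
grip_width: 0.294
grasp_force: 60.1
```

Request:
step_arm --series '[0.015,0,0,0,0,0,0,0,0,0,0,0]'

```text
time_s: 18.5
eef_pos: [0.5706, 0.0575, 0.028]
orientation: [0.998, -0.07, -0.002, 0.0]
force: [-10.4, 2.7, 8.3]
grip_width: 0.293
grasp_force: 60.2
```

Request:
step_arm --series '[0.01,0,0,0,0,0,0,0,0,0,0,0,0,0,0,0,0,0]'

```text
time_s: 18.88
eef_pos: [0.5706, 0.0575, 0.028]
orientation: [0.998, -0.07, -0.002, 0.0]
force: [-10.0, 1.4, 9.2]
grip_width: 0.297
grasp_force: 60.3
```

Request:
step_arm --series '[0.02,0,0,0,0,0,0,0,0,0,0,0,0,0,0,0,0,0]'

```text
time_s: 19.25
eef_pos: [0.5708, 0.0574, 0.028]
orientation: [0.998, -0.07, -0.002, 0.0]
force: [-11.8, 2.3, 11.3]
grip_width: 0.295
grasp_force: 60.5
```

Request:
step_arm --series '[0,0,0,0,0,0,0,0,0,0,0,0,0,0,0,0,0,0,0,0,0,0,0,0,0,0,0,0,0,0]' --fingers -1

```text
time_s: 19.88
eef_pos: [0.5734, 0.0572, 0.028]
orientation: [0.998, -0.07, 0.0, -0.0]
force: [-1.1, 0.1, 0.4]
grip_width: 1.004
grasp_force: 0.0
```

Request:
step_arm --series '[0,0,-0.5,0,0,0,0,0,-1,0,0,0,0,0,-1,0,0,0,-0.5,0,-1,0,0,0,-1,0,0,0,0,0,-1,0,0,0,0,0,-1,0,0,0,0,0,-1,0,0,0,0,0,-1,0,0,0,0,0,0,0,0,0,0,0]'

```text
time_s: 21.12
eef_pos: [0.4078, 0.0803, 0.1337]
orientation: [0.998, -0.069, -0.0, 0.0]
force: [0.2, 0.1, 0.1]
grip_width: 1.001
grasp_force: 0.0
```

```bash
python3 lv.py
python3 - <<'E'
from h import *
for n in("top","side"):
    p,d=r.get_image(n); cv2.imwrite(f"pics/{n}4.png",p[:,:,::-1]);np.save(n+"4.npy",d)
a=cv2.imread("pics/top4.png")[120:260,220:380];b=cv2.imread("pics/side4.png")[150:290,220:380]
cv2.imwrite("pics/c4.png",cv2.resize(np.hstack([a,b]),None,fx=2.5,fy=2.5,interpolation=cv2.INTER_CUBIC))
P=cloud("side",np.load("side4.npy"));o=P[orange(cv2.imread("pics/side4.png"))>0]
j=-.139;X=np.array([np.cos(j),np.sin(j)]);Y=np.array([-X[1],X[0]]);O=np.array([.6215,.052])
o=np.c_[(o[:,:2]-O)@X,(o[:,:2]-O)@Y,o[:,2]];o=o[(abs(o[:,1])<.03)&(abs(o[:,0])<.2)]
h=o[(o[:,0]<-.036)&(o[:,2]>.05)];print("x range",np.percentile(o[:,0],[1,99]),"handle top z",np.percentile(h[:,2],[50,90]),"y",np.percentile(h[:,1],[2,98]))
E
```

```text
pitch 0.0000 roll -0.0038 z@edge 0.0437 z@hinge 0.0437 [ 0.54456942 -0.18194018  0.01700226] grip x -0.2136
x range [-0.07132731  0.00151406] handle top z [0.05877479 0.06045722] y [-0.01151393  0.01205524]
```

View pics/c4.png

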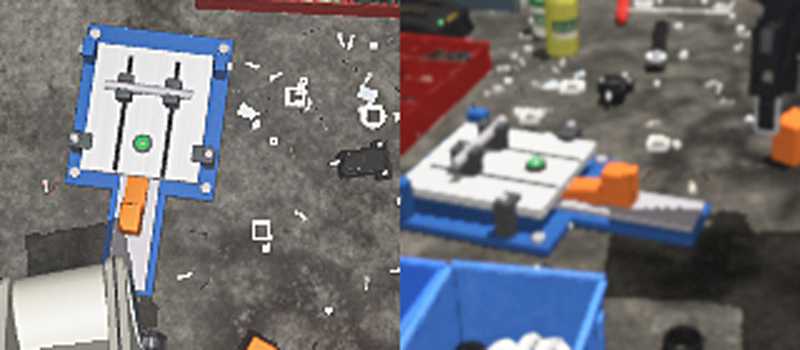

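Table level and wedge flat, central and square (top crop handle at (131,218), side crop (618,185)). To confirm it is still tight after letting go, I'll nudge the handle's rear face purely horizontally with shut fingers, up to about 10 N.

Request:
step_arm --series '[0.95,0,0,0,0,0,0.95,0,0,0,0,0,0.9,0,0,0,0,0,0,0,1,0,0,0,0,0,1,0,0,0,0,0,0.9,0,0,0,0,0,0.4,0,0,0,0,0,0,0,0,0,0,0,0,0,0,0]' --fingers 1

```text
time_s: 22.4
eef_pos: [0.4939, 0.0686, 0.0348]
orientation: [0.998, -0.07, 0.001, -0.0]
force: [0.1, -0.8, -0.4]
grip_width: -0.001
grasp_force: 0.0
```

Request:
step_arm --series '[0.4,0,0,0,0,0,0.4,0,0,0,0,0,0.3,0,0,0,0,0,0.15,0,0,0,0,0,0,0,0,0,0,0,0,0,0,0,0,0]'

```text
time_s: 23.15
eef_pos: [0.5296, 0.0633, 0.0339]
orientation: [0.998, -0.07, -0.0, 0.0]
force: [-0.3, -0.1, 0.4]
grip_width: 0.0
grasp_force: 0.0
```

Request:
step_arm --series '[0.1,0,0,0,0,0,0.1,0,0,0,0,0,0,0,0,0,0,0]'

```text
time_s: 23.52
eef_pos: [0.5365, 0.0625, 0.0341]
orientation: [0.998, -0.07, 0.0, -0.0]
force: [-0.3, 1.1, 0.3]
grip_width: 0.001
grasp_force: 0.0
```

Request:
step_arm --series '[0.06,0,0,0,0,0,0,0,0,0,0,0]'

```text
time_s: 23.78
eef_pos: [0.538, 0.0622, 0.0341]
orientation: [0.998, -0.07, 0.0, -0.0]
force: [-0.0, 1.0, 0.4]
grip_width: 0.003
grasp_force: 0.0
```

Request:
step_arm --series '[0.04,0,0,0,0,0,0,0,0,0,0,0]'

```text
time_s: 24.02
eef_pos: [0.5392, 0.0621, 0.0341]
orientation: [0.998, -0.07, 0.0, -0.0]
force: [-0.5, 0.5, -0.3]
grip_width: 0.001
grasp_force: 0.0
```

Request:
step_arm --series '[0.04,0,0,0,0,0,0,0,0,0,0,0]'

```text
time_s: 24.28
eef_pos: [0.5404, 0.0619, 0.0341]
orientation: [0.998, -0.07, 0.0, -0.0]
force: [0.3, 0.4, -0.4]
grip_width: 0.003
grasp_force: 0.0
```

Request:
step_arm --series '[0.03,0,0,0,0,0,0,0,0,0,0,0]'

```text
time_s: 24.52
eef_pos: [0.5413, 0.0618, 0.0341]
orientation: [0.998, -0.07, 0.0, -0.0]
force: [0.2, 0.0, -0.3]
grip_width: 0.001
grasp_force: 0.0
```

Request:
step_arm --series '[0.03,0,0,0,0,0,0,0,0,0,0,0]'

```text
time_s: 24.78
eef_pos: [0.5416, 0.0616, 0.034]
orientation: [0.998, -0.07, -0.001, 0.0]
force: [-1.2, 1.1, 1.4]
grip_width: -0.002
grasp_force: 1.0
```

Contact at about 0.5415. I'm adding force in small steps, watching for any movement.

Request:
step_arm --series '[0.03,0,0,0,0,0,0,0,0,0,0,0]'

```text
time_s: 25.02
eef_pos: [0.5416, 0.0616, 0.0339]
orientation: [0.998, -0.07, -0.001, 0.0]
force: [-5.7, 1.0, 3.9]
grip_width: -0.003
grasp_force: 2.7
```

Request:
step_arm --series '[0.03,0,0,0,0,0,0,0,0,0,0,0]'

```text
time_s: 25.28
eef_pos: [0.5416, 0.0615, 0.0338]
orientation: [0.998, -0.07, -0.002, 0.0]
force: [-7.4, 1.7, 6.1]
grip_width: 0.0
grasp_force: 4.0
```

Request:
step_arm --series '[0.02,0,0,0,0,0,0,0,0,0,0,0]'

```text
time_s: 25.52
eef_pos: [0.5416, 0.0615, 0.0338]
orientation: [0.998, -0.07, -0.003, 0.0]
force: [-10.8, 3.6, 7.9]
grip_width: 0.005
grasp_force: 4.9
```

The wedge takes about 10.8 N without moving, so it is tight. Backing off and handing in.

Request:
step_arm --series '[-0.1,0,0,0,0,0,-0.5,0,0,0,0,0,-1,0,0,0,0,0,-1,0,0,0,0,0,0,0,-1,0,0,0,0,0,-1,0,0,0,0,0,-1,0,0,0,0,0,0,0,0,0,0,0,0,0,0,0]'

```text
time_s: 26.65
eef_pos: [0.4666, 0.0721, 0.1237]
orientation: [0.998, -0.07, -0.0, 0.0]
force: [-0.2, 0.7, 0.7]
grip_width: -0.002
grasp_force: 0.0
```

```bash
python3 lv.py; python3 -c "
from workcell import r
print(r.sign_off())"
```

```text
pitch -0.0002 roll -0.0030 z@edge 0.0437 z@hinge 0.0436 [-0.7718599  -0.061632    0.81456583] grip x -0.1565
the job is handed in; nothing more can be done
None
```

The job is handed in, with no verdict shown: the table measures level, held by the orange wedge pushed in to about 12 N and still tight at a later 11 N nudge, and the gripper is clear.

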